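Clamp the aluminium bar to the set force

ROBOT

A 6-joint arm with a two-finger parallel gripper is mounted at the origin on the work surface. World frame = base frame: x ahead of the robot, y to its left, z up, the work surface at z = 0. Lengths are in mm, angles in rad, forces in N, time in s.
With the tool pointing down it reaches from about 350 to 975 mm from the base axis. Payload 7.1 kg.
Tool frame: the origin (TCP) lies midway between the tips of the shut fingers; the grasp point (between the pads) lies pinch_z behind it (pinch_z is the distance from the TCP to the grasp point, in mm); z points along the fingers, y is the line along which they close (so a half turn about z gives the same grasp; the last joint's range is limited). The gripper opens to 88 mm and grips with 3 to 60 N. Pads are 20 mm wide; open, the fingers measure 115 mm over their backs; the gripper's body (75 mm by 178 mm) begins 61 mm behind the grasp point.
Start: joints at [1.291, 0.423, 1.63, -0, 1.089, -0.019], TCP at [161.127, 603.857, 222.675] pointing down, gripper open.
Joint ranges: [-3, 3], [-0.9, 2.11], [0.09, 2.58], [-1.31, 4.45], [0.11, 2.69], [-2.54, 2.54]. Speed limits (rad/s): [2.39, 2.39, 3.01, 3.14, 3.14, 3.14].

INTERFACE

Orientations are given as a rotation vector (axis times angle).
In Python, from workcell import get_obs, get_image, close_job, pinch_z gives the robot as it stands.
- The arm moves only by the tool jog_arm, never from a script. Its argument "commands" is a list of rows, each a list of 3 entries, a list of its own where there are three numbers: the gripper command: -1 is shut, 1 is fully open, values between are in proportion, then the shift along the tool's x, y, z as a fraction of full scale, then the turn, a rotation vector about the tool's x, y, z as a fraction of full scale. In form: [[gripper, [tx, ty, tz], [rx, ry, rz]], ...]. A call has 1 to 10 rows; each row shifts and turns the commanded pose from where the row before left it, along the tool's axes as they then stand; what a row does not reach is not made up. Full scale, the value 1, is 0.1 m for a shift and 45 degrees for a turn. A row lasts 1/10 s, in which the tool goes at most 50 mm and 8.59 degrees, less where a joint would pass 70% of its speed; a pose out of reach is approached as far as the arm can. A call with a number of a shift or a turn outside -1 to 1 is refused whole. A call with a gripper value outside its range is refused whole. The fingers move at their own pace and stop on an object; the grip force is fixed at half the most. Time passes only in rows, so rows that do not move let the fingers close. It gives the time, the measured TCP pose, the force, the opening and the grip force at its end, in the units of the state.
- get_obs(): the state, without advancing time (a new reading comes with each control period).
- get_image(name): name is "scene" or "top" or "wrist"; returns a dict with "image" (420x560x3 uint8, blue, green, red), "z_map" (420x560 float32, mm along the optical axis (not along the pixel's ray), 0 where there is no reading), "intrinsics" (3x3 intrinsics, pixels), "eye" and "orientation" of the camera in the world; the wrist camera has in their place "mount" (4x4, takes a point from camera to tool coordinates, whose origin is the TCP and whose axes are the flange's). Camera axes: x right, y down, z forward; pixel columns grow to the right and rows downward; lengths in mm; the calibration is good to about 2 mm. A picture is of the moment at which its call begins: read the wrist's pose just before it.
- close_job(): hands the job in; it is judged then, once.
The state is a dict: "t": time; "qpos": joint angles; "qvel": joint speeds; "joint_torque": joint torques, N m; "ee_pos": TCP position; "orientation": TCP orientation; "ft_force": force on the tool from outside, world axes, zero at the start; "moment": the same for the moment, N m; "width": finger opening in mm; "grasp_force": force on a finger pad.
Only numpy, scipy, OpenCV 4.12 (cv2) and the standard library are available. Lean on these libraries where they do the work, as an engineer would, in place of code of your own. Each camera call takes 0.05 s, during which the arm holds its last target. There are 200 camera calls.

TASK

Slide the silver aluminium bar lengthwise between the rails of the blue screw clamp, flat on the plate and gently home against the end stop, then turn the crank clockwise until the red tab springs out, and stop there: do not over-tighten, and do not slacken it again. Let go of everything; only the clamp may trip the tab, and the brass bar and the other things on the bench stay where they are.

Things in the scene. Friction and masses are not known exactly. Their poses are not given: they have to be found in the camera images.
- bar: the aluminium bar (silver grey, loose, about 0.25 kg), 160 long (its x) x 28 wide (its y) x 20 high; origin at the centre of its underside; both ends are alike. It lies on the bench.
- brass_bar: a brass (yellow) bar of the same size, origin alike; leave it alone
- clamp: the blue clamp frame, bolted down: base plate 185 x 160 x 14, two posts at local y = +60 and -60 (98 clear between), joined by a bridge 34 deep in x, its top at 144. Origin on the bench under the spindle axis; local x runs along the rails from the open mouth (which faces the robot) to the end stop. Yaw up to 0.3 either way.
- crank_axis (a point): point on the vertical spindle axis, 195 above the bench, level with the middle of the crank knob
- knob_mid (a point): middle of the crank's black knob: upright, round, 20 thick, 44 high, top 215 above the bench, 60 from the spindle axis on a flat arm whose top is at 170. It spins freely on its pin, so it can be held while led round in a circle, always at this height. The screw is self-locking and stiff: about 4 N at the knob, about 2 N more at the set force.
- crank (a joint): turn of the crank in rad; grows clockwise seen from above, which lowers the ram 12 mm per turn; starts between 0 and 2.4. At 0 the knob stands 75 degrees anticlockwise (from above) of the clamp's local x, at 2.4 62 degrees clockwise of it. It takes about 0.75 to 1.7 turns to trip the tab.
- ram: the ram under the bridge: a steel foot 32 in diameter that comes down on the bar without turning; origin at the centre of its underside. At the start it clears the top of a bar lying on the plate by 6 to 17 mm.
- anvil: the grey force-gauge anvil standing in the clamp, same axes, centred on its axis; origin on the axis 50 below the plate's top. Its height setting varies by 6 mm. Its two guide rails are 33.4 apart inside and stand 8 above the plate from local x = -40 to +45; from -40 to the mouth at -61 they flare to about 45 apart.
- stop_face (a point): on the anvil: middle of the end stop's face (local x = 45) at the height of the plate's top as it is unloaded; local x points into the stop. A bar fully home has its centre 80 before this point and sticks 54 out of the mouth.
- stop: the dark steel end stop, 9 thick, 50 wide, rising 34 above the plate; origin 45 from the spindle axis in x
- tab: the red sprung tab, 26 wide, 7 thick, low on the far (+x) end of the anvil; origin mid-tip. In: tip at x = 81.5 of the anvil, 27 above its origin. When the clamping force reaches the set force (about 55 N) it jumps out 14 (tip at 95.5) and stays out. At 85 N the clamp is over-tightened: about 0.75 rad of crank beyond the jump.
- hacksaw: orange hacksaw, a bystander
- file: file with a blue handle, a bystander
- hammer: hammer, a bystander
- oil_can: green can, a bystander
- brush: brush, a bystander
- collar: steel ring, a bystander
- plate: the sprung aluminium plate between the rails that the bar lies on, 31 wide, from the anvil's x = -57 to the stop; origin on the spindle axis at its top face, 50 to 56 above the bench when unloaded. It sinks 1 mm per 20 N of clamping.
Things that resemble listed ones, but are neither listed nor needed, are in the scene too. Several things have the shape of the bar; the one meant has the colours described above.

How it is judged (in metres and radians):
On the way, in this order (a step that is already met when the one before it is completed fails the run):
1. the aluminium bar lies in the rails, home against the stop, with the tab still in (x of bar in the frame of stop_face between -0.083 and -0.077 m and y of bar in the frame of stop_face between -0.005 and 0.005 m and z of bar in the frame of stop_face below 0.003 m and angle between bar's own z axis and vertical below 0.06 rad and x of tab in the frame of anvil below 0.0845 m), for 0.2 s.
2. the clamp bears on the bar and the tab has sprung out (x of tab in the frame of anvil above 0.0915 m and contact force between ram and bar above 40 N), for 0.2 s.
At the end, for the whole second after the job is handed in: The tab is out (10 mm or more), the ram holds the aluminium bar with 40 to 85 N, the bar lies flat between the rails (within 5 mm of the middle, tilt under 0.06 rad) with its end within 3 mm of the stop, at rest (all of step 2 and contact force between ram and bar below 85 N and x of bar in the frame of stop_face between -0.083 and -0.077 m and y of bar in the frame of stop_face between -0.005 and 0.005 m and angle between bar's own z axis and vertical below 0.06 rad and linear speed of bar below 0.01 m/s); the robot touches nothing.
It fails at once if the clamp is over-tightened: more than 85 N on the bar (contact force between ram and bar above 85 N).
It fails at once if the bar is rammed against the end stop with more than 30 N (contact force between bar and stop above 30 N).
It fails at once if the tab is out while the clamp presses the bar with less than 25 N (tripped otherwise, or slackened again) (x of tab in the frame of anvil above 0.088 m and contact force between ram and bar below 25 N).
It fails at once if the brass bar or another bystander is shifted by more than 15 mm (distance of any of brass_bar, hacksaw, file, hammer, oil_can, brush, collar from where it was at the start of the episode above 0.015 m).
It also fails if it takes over 72 s, if anything falls off the work surface, if the arm or the gripper's body presses on something with over 40 N, if the wrist force passes 120 N, or if a joint passes its speed limit or range.

## Working session

There is one attempt and no reset: what is moved stays moved. The work goes in short steps, Python scripts to look and compute and a tool call to move; the robot and the scene stay as the last step left them, time stands still between calls to the robot, and variables do not carry over. Pictures are saved under pics/ and viewed, at most 10 in all, crops included, and the job is handed in when it is done.

Besides the shell and the picture viewer there is one more tool, called after "Emit:" in YAML: its name, and indented under it one key for each argument. jog_arm: Moves the arm, as the interface text tells. Its arguments: {"type":"object","properties":{"commands":{"type":"array","items":{"type":"array"}}},"required":["commands"]}

```bash
mkdir -p pics
cat > h.py <<'E'
import numpy as np, cv2, pickle
from scipy.spatial.transform import Rotation as R
from workcell import get_obs, get_image, close_job, pinch_z
def grab(n):
    o=get_obs(); d=get_image(n)
    K=np.array(d['intrinsics'])
    if n=='wrist':
        T=np.eye(4); T[:3,:3]=R.from_rotvec(o['orientation']).as_matrix(); T[:3,3]=o['ee_pos']
        M=T@np.array(d['mount'])
    else:
        M=np.eye(4); q=np.array(d['orientation'])
        M[:3,:3]=q if q.shape==(3,3) else R.from_rotvec(q).as_matrix() if q.size==3 else np.nan
        M[:3,3]=d['eye']
    z=d['z_map']; v,u=np.mgrid[:z.shape[0],:z.shape[1]]
    P=np.stack([(u-K[0,2])/K[0,0]*z,(v-K[1,2])/K[1,1]*z,z],-1)@M[:3,:3].T+M[:3,3]
    P[z==0]=np.nan
    return d['image'],P,K,M
E
python3 - <<'E'
from h import *
for n in('scene','top'):
    try:
        I,P,K,M=grab(n); cv2.imwrite(f'pics/{n}0.png',I); np.savez(f'{n}0.npz',I=I,P=P,K=K,M=M); print(n,M.round(3),K)
    except Exception as e: print(e, get_image(n)['orientation'])
o=get_obs(); print(o, pinch_z, get_image('wrist')['mount'])
E
```

```text
scene [[ 4.740000e-01  7.230000e-01 -5.030000e-01  1.133428e+03]
 [ 8.810000e-01 -3.820000e-01  2.810000e-01 -3.097330e+02]
 [ 1.100000e-02 -5.760000e-01 -8.170000e-01  1.062883e+03]
 [ 0.000000e+00  0.000000e+00  0.000000e+00  1.000000e+00]] [[414.95058707   0.         272.3878815 ]
 [  0.         414.95058707 209.57948677]
 [  0.           0.           1.        ]]
top [[ 6.000000e-03 -9.800000e-01  2.000000e-01  2.512290e+02]
 [-1.000000e+00 -6.000000e-03  1.000000e-03 -8.516000e+00]
 [-0.000000e+00 -2.000000e-01 -9.800000e-01  1.707668e+03]
 [ 0.000000e+00  0.000000e+00  0.000000e+00  1.000000e+00]] [[469.7196307    0.         276.97671078]
 [  0.         469.7196307  209.74521602]
 [  0.           0.           1.        ]]
{'t': 0.1, 'qpos': array([ 1.29101788e+00,  4.23732778e-01,  1.63059845e+00,  3.94021283e-06,
        1.08858631e+00, -1.90313228e-02]), 'qvel': array([ 0.00011379, -0.00196109, -0.00206668,  0.00120912, -0.00035926,
        0.00066285]), 'joint_torque': array([-1.96866049e-04, -5.45616460e+01, -2.74324018e+01,  6.46028691e-02,
        1.87320571e-02, -5.67540451e-05]), 'ee_pos': array([160.98416237, 603.40405808, 222.00512789]), 'orientation': array([-4.08398000e-01, -3.11473121e+00,  2.05697686e-03]), 'ft_force': array([ 0.63979818, -0.71629396,  0.23014725]), 'moment': array([ 0.02880839, -0.01396992, -0.01285431]), 'grasp_force': 0.0, 'width': 87.9584342426225} 18.700000000000003 [[-3.08807932e-04 -9.60742911e-01 -2.77440020e-01  7.44140110e+01]
 [ 9.99999852e-01 -4.21041942e-04  3.44958072e-04 -6.10981331e-01]
 [-4.48229906e-04 -2.77439872e-01  9.60742898e-01 -1.63062807e+02]
 [ 0.00000000e+00  0.00000000e+00  0.00000000e+00  1.00000000e+00]]
```

View pics/scene0.png

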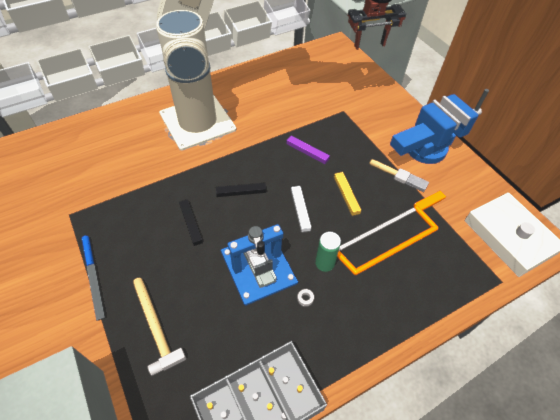

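View pics/top0.png

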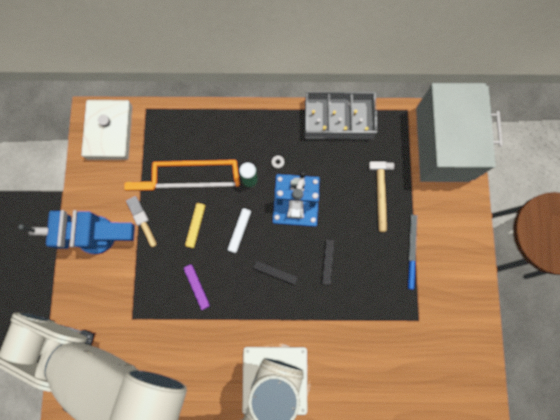

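The scene view shows the silver bar at (301,208), brass at (347,193), the clamp at (259,262), the can at (328,250) and the collar at (305,297). In the top view the bar is at (240,230), the clamp at (297,200) and the can at (248,175).

Run:
```python
from h import *
for n,box in(('top',dict(bar=(225,255,205,255),cl=(268,326,170,230),can=(238,258,160,190))),('scene',dict(bar=(285,315,182,235),cl=(215,302,222,305),can=(314,345,230,275)))):
    D=np.load(n+'0.npz'); I,P,K,M=[D[k] for k in 'IPKM']
    hsv=cv2.cvtColor(I,cv2.COLOR_BGR2HSV)
    def ray(uv,z):
        d=M[:3,:3]@np.linalg.solve(K,[uv[0],uv[1],1]); return M[:3,3]+d*(z-M[2,3])/d[2]
    def sub(b):
        m=np.zeros(I.shape[:2],bool); m[b[2]:b[3],b[0]:b[1]]=1; return m
    m=sub(box['bar'])&(hsv[...,1]<50)&(hsv[...,2]>150)
    Q=P[m]; print(n,'bar n',m.sum(),'z',np.nanmedian(Q[:,2]))
    m2=m.astype(np.uint8); 
    v,u=np.nonzero(m); W=np.array([ray(p,20)[:2] for p in zip(u,v)],np.float32)
    print(' bar rect',cv2.minAreaRect(W), 'V',hsv[m].mean(0))
    m=sub(box['cl'])&(hsv[...,0]>95)&(hsv[...,0]<125)&(hsv[...,1]>120)
    Q=P[m]; Q=Q[np.isfinite(Q[:,0])]
    for lo,hi in((8,20),(136,152)):
        q=Q[(Q[:,2]>lo)&(Q[:,2]<hi)]; print(' clamp',lo,len(q),cv2.minAreaRect(q[:,:2].astype(np.float32)),np.median(q[:,2]))
    A=P[sub(box['cl'])]; A=A[np.isfinite(A[:,0])]
    for lo,hi in((160,176),(195,222)):
        q=A[(A[:,2]>lo)&(A[:,2]<hi)]; print(' crank',lo,len(q),q.mean(0) if len(q) else 0, q.max(0) if len(q) else 0)
    q=P[sub(box['can'])]; q=q[q[:,2]>60]; print(' can',q.mean(0),q.max(0),q.min(0))
```

```text
top bar n 419 z 18.34811143685465
 bar rect ((520.4883422851562, 131.62490844726562), (34.009727478027344, 164.17507934570312), 71.47966003417969) V [102.70405728   6.43914081 226.26968974]
 clamp 8 833 ((636.75439453125, -75.62533569335938), (163.70376586914062, 189.83787536621094), 86.58439636230469) 13.418987834232667
 clamp 136 215 ((624.1807250976562, -72.36651611328125), (142.28814697265625, 33.84474182128906), 86.43685913085938) 143.19891327087703
 crank 160 102 [639.74106644 -76.68099754 170.39740288] [679.51350778 -56.31035328 175.87510041]
 crank 195 36 [681.05781451 -86.95538982 209.55474106] [691.62574533 -78.29678364 219.00194568]
 can [708.44517173  98.47106214 117.23352458] [741.49903501 127.11238267 139.4611928 ] [686.79434365  72.50298638  60.35390093]
scene bar n 453 z 19.198995169030468
 bar rect ((524.845703125, 129.97386169433594), (30.854347229003906, 170.3479766845703), 71.46479797363281) V [ 18.00883002   0.33554084 236.59161148]
 clamp 8 1612 ((638.5949096679688, -75.46342468261719), (160.3721466064453, 185.22589111328125), 86.00810241699219) 13.796161987974187
 clamp 136 432 ((625.4669799804688, -75.28120422363281), (144.40342712402344, 35.24320602416992), 86.18565368652344) 143.51514606613966
 crank 160 194 [638.34483435 -79.18714007 171.25863752] [693.45262294 -58.46475611 175.88169339]
 crank 195 71 [686.00457909 -90.58509712 209.12944816] [693.27330216 -79.86208079 215.7984483 ]
 can [723.30316728  91.05072714 112.20402759] [743.64703698 123.9444098  134.02822195] [690.61652636  70.53584164  60.06918336]
```

Emit:
jog_arm:
  commands:
    - [1,[-0.36,-0.3,0],[0,0,0]]
    - [1,[-0.36,-0.3,0],[0,0,0]]
    - [1,[-0.36,-0.3,0],[0,0,0]]
    - [1,[-0.36,-0.3,0],[0,0,0]]
    - [1,[-0.36,-0.3,0],[0,0,0]]
    - [1,[-0.36,-0.3,0],[0,0,0]]
    - [1,[-0.36,-0.3,0],[0,0,0]]
    - [1,[-0.36,-0.3,0],[0,0,0]]
    - [1,[-0.36,-0.3,0],[0,0,0]]
    - [1,[-0.36,-0.3,0],[0,0,0]]

```text
t: 1.15
ee_pos: [432.3, 219.4, 222.7]
orientation: [0.408, 3.115, 0.0]
ft_force: [0.1, -0.3, 0.0]
width: 87.8
grasp_force: 0.0
```

Emit:
jog_arm:
  commands:
    - [1,[-0.34,-0.31,0.2],[0,0,0]]
    - [1,[-0.34,-0.31,0.2],[0,0,0]]
    - [1,[0,0,0.2],[0,0,0.078]]
    - [1,[0,0,0],[0,0,0]]
    - [1,[0,0,0],[0,0,0]]

```text
t: 1.65
ee_pos: [480.7, 144.1, 162.8]
orientation: [-0.501, -3.1, 0.001]
ft_force: [-0.4, 0.2, 1.1]
width: 87.7
grasp_force: 0.0
```

```bash
cat >> h.py <<'E'
def go(x,y,z,yaw):  # target TCP, tool-x yaw deg -> tool delta (fraction), turn (fraction)
    o=get_obs(); m=R.from_rotvec(o['orientation']).as_matrix()
    d=m.T@(np.array([x,y,z])-o['ee_pos']); t=np.radians(yaw)
    G=np.array([[np.cos(t),np.sin(t),0],[np.sin(t),-np.cos(t),0],[0,0,-1]]).T.T
    G=np.column_stack([[np.cos(t),np.sin(t),0],[np.sin(t),-np.cos(t),0],[0,0,-1]])
    r=R.from_matrix(m.T@G).as_rotvec()
    print('t',o['t'],'pos',o['ee_pos'].round(1),'yaw',np.degrees(np.arctan2(m[1,0],m[0,0])).round(2),'shift/100',(d/100).round(3),'turn/45',(np.degrees(r)/45).round(3),'F',o['ft_force'].round(1),'w',round(o['width'],1),'g',o['grasp_force'])
E
python3 - <<'E'
from h import *
I,P,K,M=grab('wrist'); cv2.imwrite('pics/w1.png',I)
hsv=cv2.cvtColor(I,cv2.COLOR_BGR2HSV)
m=(hsv[...,1]<60)&(hsv[...,2]>110)&(P[...,2]>15)&(P[...,2]<26)
n,l,s,c=cv2.connectedComponentsWithStats(m.astype(np.uint8))
for i in range(1,n):
    if s[i,4]>400: q=P[l==i]; print(s[i],cv2.minAreaRect(q[:,:2].astype(np.float32)),np.median(q[:,2]))
go(482,143,3,161.5)
E
```

```text
[  70  119  114   34 2950] ((377.6537170410156, 23.42632293701172), (107.92242431640625, 27.07209014892578), 68.29238891601562) 20.85506957849026
[ 428  122   34  156 3569] ((539.4390869140625, 293.8623352050781), (28.33639144897461, 159.14434814453125), 77.53565216064453) 20.91050867568339
[ 270  157   29  148 4012] ((520.5505981445312, 131.9435272216797), (28.00006866455078, 160.178466796875), 71.33928680419922) 20.79472367046361
t 1.7 pos [481.1 144.6 163.3] yaw 161.67 shift/100 [-0.014 -0.012  1.603] turn/45 [0.    0.    0.004] F [0.6 0.1 0.3] w 88.0 g 0.0
```

View pics/w1.png

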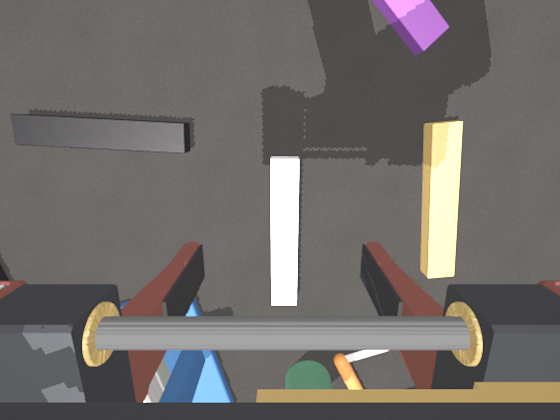

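The wrist view shows the silver bar at (285,230), centred between the fingers. Brass is at (442,200). The measured size is 28 x 160 at height 20.8, as expected, so I'll descend and grip.

Emit:
jog_arm:
  commands:
    - [1,[0,0,0.35],[0,0,0]]
    - [1,[0,0,0.35],[0,0,0]]
    - [1,[0,0,0.35],[0,0,0]]
    - [1,[0,0,0.3],[0,0,0]]
    - [1,[0,0,0.14],[0,0,0]]
    - [1,[0,0,0.1],[0,0,0]]
    - [1,[0,0,0],[0,0,0]]
    - [-1,[0,0,0],[0,0,0]]
    - [-1,[0,0,0],[0,0,0]]
    - [-1,[0,0,0],[0,0,0]]

```text
t: 2.7
ee_pos: [481.9, 144.2, 4.8]
orientation: [0.503, 3.099, 0.001]
ft_force: [0.3, -0.2, 0.4]
width: 67.3
grasp_force: 0.0
```

Emit:
jog_arm:
  commands:
    - [-1,[0,0,0],[0,0,0]]
    - [-1,[0,0,0],[0,0,0]]
    - [-1,[0,0,0],[0,0,0]]
    - [-1,[0,0,0],[0,0,0]]

```text
t: 3.1
ee_pos: [481.2, 144.0, 3.8]
orientation: [0.504, 3.101, 0.0]
ft_force: [-0.7, -0.3, -0.5]
width: 35.0
grasp_force: 0.0
```

Emit:
jog_arm:
  commands:
    - [-1,[0,0,0],[0,0,0]]
    - [-1,[0,0,0],[0,0,0]]
    - [-1,[0,0,-0.05],[0,0,0]]
    - [-1,[0,0,-0.3],[0,0,0]]
    - [-1,[0,0,-0.45],[0,0,-0.08]]
    - [-1,[0,0,-0.45],[0,0,-0.08]]
    - [-1,[0,0,-0.45],[0,0,-0.08]]
    - [-1,[0,0,-0.45],[0,0,-0.08]]
    - [-1,[0,0,-0.4],[0,0,0]]
    - [-1,[0,0,0],[0,0,0]]

```text
t: 4.1
ee_pos: [483.8, 144.7, 264.3]
orientation: [0.111, 3.13, 0.004]
ft_force: [0.4, 1.1, -2.4]
width: 27.8
grasp_force: 30.0
```

Run:
```python
from h import *
go(634,-75,280,176.3)
```

```text
t 4.1 pos [483.8 144.7 264.3] yaw 175.95 shift/100 [-1.655 -2.085 -0.148] turn/45 [ 0.004  0.012 -0.008] F [ 0.4  1.1 -2.4] w 27.8 g 29.991966784000397
```

Emit:
jog_arm:
  commands:
    - [-1,[-0.27,-0.35,-0.05],[0,0,0]]
    - [-1,[-0.27,-0.35,-0.05],[0,0,0]]
    - [-1,[-0.27,-0.35,-0.05],[0,0,0]]
    - [-1,[-0.27,-0.35,0],[0,0,0]]
    - [-1,[-0.27,-0.35,0],[0,0,0]]
    - [-1,[-0.27,-0.35,0],[0,0,0]]
    - [-1,[0,0,0],[0,0,-0.008]]
    - [-1,[0,0,0],[0,0,0]]
    - [-1,[0,0,0],[0,0,0]]

```text
t: 5.0
ee_pos: [626.5, -76.1, 272.4]
orientation: [-0.101, -3.137, -0.001]
ft_force: [-1.2, 0.2, -3.0]
width: 27.8
grasp_force: 30.0
```

Run:
```python
from h import *
go(634,-75,280,176.3)
I,P,K,M=grab('wrist'); cv2.imwrite('pics/w2.png',I); np.savez('w2.npz',I=I,P=P,K=K,M=M)
c=np.array([625,-74.5]); t=np.radians(-3.7); u=np.array([np.cos(t),np.sin(t)]); n=np.array([-u[1],u[0]])
q=P[...,:2]-c; L=np.stack([q@u,q@n],-1)
# cross profile at local x=-50,-40..-22
for x in (-60,-55,-48,-40,-32,-24):
    m=(abs(L[...,0]-x)<2)&(abs(L[...,1])<45)&(P[...,2]<200)
    b=np.round(L[...,1][m]/2)*2; z=P[...,2][m]
    print(x,' '.join(f'{int(k)}:{np.median(z[b==k]):.0f}' for k in np.unique(b)))
```

```text
t 5.0 pos [626.5 -76.1 272.4] yaw 176.32 shift/100 [-0.074  0.016 -0.076] turn/45 [ 0.001 -0.004  0.   ] F [-1.2  0.2 -3. ] w 27.8 g 29.992025792598724
-60 -44:15 -42:15 -40:15 -38:15 -36:15 -34:15 -32:15 -30:14 -28:63 -26:57 -24:56 -22:15 -20:15 -18:15 -16:15 -14:15 -12:15 -10:15 -8:15 -6:16 -4:15 -2:17 0:15 2:15 4:14 6:15 8:14 10:15 12:15 14:15 16:16 18:15 20:16 22:22 24:62 26:63 28:14 30:14 32:15 34:15 36:15 38:15 40:15 42:15 44:14
-55 -44:14 -42:15 -40:15 -38:15 -36:15 -34:14 -32:15 -28:63 -26:62 -24:64 -22:55 -20:38 -18:38 -16:55 -14:55 -12:54 -10:55 -8:55 -6:55 -4:55 -2:55 0:55 2:55 4:55 6:55 8:55 10:55 12:56 14:55 16:39 18:40 20:41 22:60 24:63 26:63 30:14 32:15 34:15 36:15 38:14 40:14 42:16 44:15
-48 -44:15 -42:14 -40:15 -38:15 -36:15 -34:15 -32:14 -30:15 -26:63 -24:62 -22:63 -20:56 -18:39 -16:40 -14:55 -12:56 -10:55 -8:54 -6:55 -4:55 -2:55 0:55 2:55 4:55 6:54 8:55 10:54 12:55 14:55 16:40 18:44 20:63 22:63 24:63 30:14 32:15 34:15 36:16 38:14 40:15 42:14 44:15
-40 -44:15 -42:14 -40:16 -38:14 -36:15 -34:14 -32:15 -30:14 -28:16 -26:37 -24:61 -22:63 -20:63 -18:59 -16:47 -14:55 -12:54 -10:56 -8:55 -6:55 -4:55 -2:55 0:55 2:55 4:55 6:55 8:55 10:55 12:55 14:55 16:55 18:63 20:63 22:63 24:38 26:15 28:16 30:15 32:15 34:14 36:15 38:14 40:15 42:15 44:15
-32 -44:16 -42:14 -40:15 -38:15 -36:15 -34:16 -32:16 -30:15 -28:15 -26:37 -24:62 -22:62 -20:63 -18:63 -16:55 -14:56 -12:55 -10:55 -8:54 -6:55 -4:55 -2:55 0:54 2:55 4:55 6:55 8:55 10:56 12:55 14:55 16:62 18:63 20:63 22:64 24:39 26:16 28:15 30:14 32:15 34:16 36:15 38:15 40:15 42:16 44:15
-24 -44:15 -42:15 -40:15 -38:15 -36:15 -34:14 -32:15 -30:15 -28:15 -24:63 -22:63 -20:63 -18:62 -16:54 -14:55 -12:55 -10:56 -8:55 -6:55 -4:55 -2:55 0:56 2:54 4:55 6:55 8:55 10:55 12:55 14:55 16:58 18:64 20:63 22:63 24:37 26:16 28:15 30:14 32:14 34:16 36:16 38:15 40:15 42:15 44:15
```

View pics/w2.png

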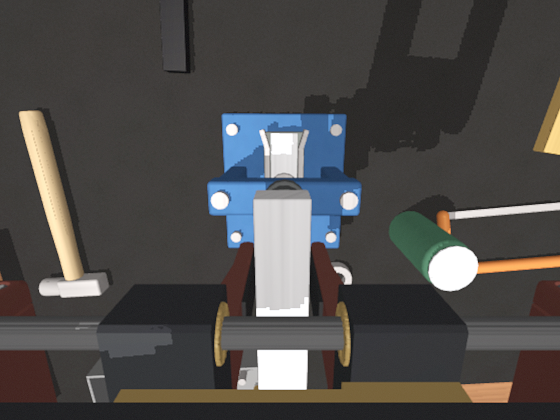

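The wrist view shows the rails with the plate between them at (285,155), the bridge at (285,195) and the held bar at (282,290). From the depth map, the plate top is at about 54, the rail tops at 62, and the centre line is about 0.7 mm off to the right. Next I'll check the tilt of the held bar.

Run:
```python
from h import *
D=np.load('w2.npz'); P=D['P']; I=D['I']
m=np.zeros(P.shape[:2],bool); m[195:300,262:302]=1; m&=(P[...,2]>230)
q=P[m]; o=get_obs(); T=R.from_rotvec(o['orientation']).as_matrix(); L=(q-o['ee_pos'])@T
s=np.polyfit(L[:,0],L[:,2],1); print('tool x range',L[:,0].min(),L[:,0].max(),'y',L[:,1].min(),L[:,1].max(),'slope',s, 'world tilt of tool',T[:,2], T[:,0])
m[:]=0; m[190:300,225:340]=1; m&=(P[...,2]>230); q=P[m]; L=(q-o['ee_pos'])@T
L=L[abs(L[:,2]+16.5)<5]
for a in range(10,45,5):
    y=L[abs(L[:,0]-a)<2.5,1]; print(a,np.percentile(y,[2,98]).round(1) if len(y) else 0)
go(425.5,-62.3,200,176.3)
```

```text
tool x range -16.502996300779547 38.809821678973336 y -11.644182104976503 8.824141578638645 slope [-2.01718504e-04 -1.65904718e+01] world tilt of tool [-2.08100021e-03  5.39267625e-04 -9.99997689e-01] [-0.9979727   0.06360836  0.00211109]
10 [-23.2  20.3]
15 [-14.6  11.7]
20 [-14.8  11.6]
25 [-14.8  11.9]
30 [-14.6  11.9]
35 [-14.9  11.8]
40 [-14.3  11.6]
t 5.05 pos [626.7 -75.8 272.9] yaw 176.35 shift/100 [2.015 0.006 0.733] turn/45 [ 0.001 -0.003  0.001] F [-1.4  0.4 -2.1] w 27.9 g 29.992068707942963
```

Emit:
jog_arm:
  commands:
    - [-1,[0.4,0.0,0],[0,0,0]]
    - [-1,[0.4,0.0,0],[0,0,0]]
    - [-1,[0.4,0.0,0],[0,0,0]]
    - [-1,[0.4,0.015,0],[0,0,0]]
    - [-1,[0.41,0,0.2],[0,0,0]]
    - [-1,[0,0,0.4],[0,0,0]]
    - [-1,[0,0,0.4],[0,0,0]]
    - [-1,[0,0,0.4],[0,0,0]]
    - [-1,[0,0,0.4],[0,0,0]]
    - [-1,[0,0,0],[0,0,0]]

```text
t: 6.05
ee_pos: [423.4, -60.9, 90.3]
orientation: [-0.099, -3.131, -0.002]
ft_force: [-2.0, 1.0, -2.9]
width: 27.6
grasp_force: 30.0
```

Run:
```python
from h import *
go(425.5,-61.4,60.0,176.3)
```

```text
t 6.05 pos [423.4 -60.9  90.3] yaw 176.4 shift/100 [-0.024 -0.004  0.303] turn/45 [ 0.001 -0.012  0.002] F [-2.   1.  -2.9] w 27.6 g 29.999328553676605
```

Emit:
jog_arm:
  commands:
    - [-1,[0,0,0.15],[0,0,0]]
    - [-1,[0,0,0.1],[0,0,0]]
    - [-1,[0,0,0.02],[0,0,0]]
    - [-1,[0,0,0],[0,0,0]]
    - [-1,[0,0,0],[0,0,0]]

```text
t: 6.55
ee_pos: [428.0, -62.5, 67.8]
orientation: [0.101, 3.138, -0.0]
ft_force: [0.2, -0.6, -2.1]
width: 28.0
grasp_force: 30.0
```

Run:
```python
from h import *
go(549.2,-69.4,60.0,176.3)
```

```text
t 6.55 pos [428.  -62.5  67.8] yaw 176.32 shift/100 [-1.213  0.009  0.08 ] turn/45 [-0.     0.002  0.   ] F [ 0.2 -0.6 -2.1] w 28.0 g 29.99929368495941
```

Emit:
jog_arm:
  commands:
    - [-1,[0,0,0.07],[0,0,0]]
    - [-1,[0,0.005,0],[0,0,0]]
    - [-1,[-0.15,0,0],[0,0,0]]
    - [-1,[-0.15,0,0],[0,0,0]]
    - [-1,[-0.15,0,0],[0,0,0]]
    - [-1,[0,0,0],[0,0,0]]
    - [-1,[0,0,0],[0,0,0]]

```text
t: 7.25
ee_pos: [462.3, -63.6, 57.3]
orientation: [-0.101, -3.12, -0.003]
ft_force: [-20.0, 1.1, 1.6]
width: 27.8
grasp_force: 30.0
```

Run:
```python
from h import *
go(549.2,-69.4,60.0,176.3)
```

```text
t 7.25 pos [462.3 -63.6  57.3] yaw 176.31 shift/100 [-0.87  -0.002 -0.045] turn/45 [ 0.002 -0.026  0.   ] F [-20.    1.1   1.6] w 27.8 g 29.984778463840485
```

Emit:
jog_arm:
  commands:
    - [-1,[0.1,0,0],[0,0,0]]
    - [-1,[0.2,0,0],[0,0,0]]
    - [-1,[0.2,0,0],[0,0,0]]
    - [-1,[0,0,0],[0,0,0]]
    - [-1,[0,0,0],[0,0,0]]
    - [-1,[0,0,0],[0,0,0]]

```text
t: 7.85
ee_pos: [424.2, -61.9, 60.1]
orientation: [0.101, 3.138, -0.0]
ft_force: [-0.0, 0.8, -2.1]
width: 27.8
grasp_force: 30.0
```

Run:
```python
from h import *
I,P,K,M=grab('wrist'); o=get_obs(); go(549.2,-69.4,60.0,176.3)
T=R.from_rotvec(o['orientation']).as_matrix(); L=(P-o['ee_pos'])@T
m=(abs(L[...,1])<11)&(L[...,0]>-120)&(L[...,0]<45)&(abs(L[...,2]+16.5)<8)
q=L[m]; print(m.sum(),q[:,0].min(),np.percentile(q[:,0],99.5),np.polyfit(q[:,0],q[:,2],1))
c=np.array([625,-74.5]); t=np.radians(-3.7); u=np.array([np.cos(t),np.sin(t)]); n=np.array([-u[1],u[0]])
d=P[...,:2]-c; X=np.stack([d@u,d@n],-1)
for z0,z1 in((50,57),(59,66)):
  m=(X[...,0]>-75)&(X[...,0]<-20)&(abs(X[...,1])<40)&(P[...,2]>z0)&(P[...,2]<z1); print(m.sum(), X[m].min(0) if m.any() else 0)
cv2.imwrite('pics/w3.png',I)
S,Ps,_,_=grab('scene'); cv2.imwrite('pics/s3.png',cv2.resize(S[150:330,180:380],None,fx=3,fy=3))
```

```text
t 7.9 pos [424.1 -61.9  60.1] yaw 176.31 shift/100 [-1.254  0.006  0.003] turn/45 [-0.     0.002  0.   ] F [-0.2 -0.2 -2.6] w 28.3 g 29.976849853992462
7349 -74.81646669313288 44.708511077640914 [-2.05513291e-04 -1.73009054e+01]
0 0
0 0
```

View pics/s3.png

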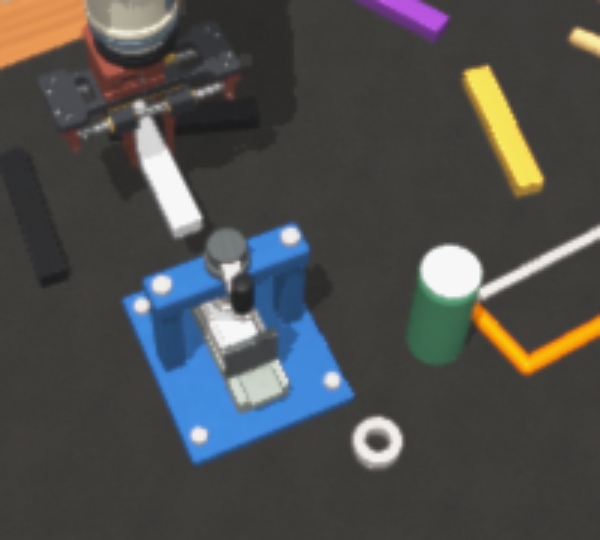

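The scene crop shows the bar held at (170,185) in front of the mouth, with nothing displaced. I'll measure how far it slipped in the grip, and its height.

Run:
```python
from h import *
c=np.array([625,-74.5]); t=np.radians(-3.7); u=np.array([np.cos(t),np.sin(t)]); n=np.array([-u[1],u[0]])
o=get_obs(); e=(o['ee_pos'][:2]-c); print('tcp local',e@u,e@n,o['ee_pos'][2])
for N in('wrist','scene','top'):
  I,P,K,M=grab(N); hsv=cv2.cvtColor(I,cv2.COLOR_BGR2HSV)
  d=P[...,:2]-c; X=np.stack([d@u,d@n],-1)
  m=(hsv[...,1]<50)&(hsv[...,2]>140)&(P[...,2]>65)&(P[...,2]<90)&(abs(X[...,1])<25)&(X[...,0]<-50)&(X[...,0]>-330)
  q=np.column_stack([X[m],P[...,2][m]]); print(N,m.sum(),np.percentile(q,[1,99],axis=0).round(1))
  for a in range(-260,-60,20):
    s=q[abs(q[:,0]-a)<10]
    if len(s)>5: print('  ',a,np.median(s[:,2]).round(1),np.percentile(s[:,1],[3,97]).round(1))
```

```text
tcp local -201.58848078934773 -0.3468632323429368 59.99306980483965
wrist 10483 [[-255.2  -14.9   71.8]
 [-129.3   12.3   78.6]]
   -260 76.9 [-14.   11.7]
   -240 77.2 [-14.2  11.7]
   -220 77.2 [-14.3  11.8]
   -200 77.2 [-14.3  11.9]
   -180 77.2 [-14.3  11.5]
   -160 77.3 [-14.5  11.4]
   -140 77.2 [-14.7  11.3]
   -120 77.1 [-15.   11.3]
scene 370 [[-245.6  -15.2   66.3]
 [ -95.    12.1   80.2]]
   -240 76.7 [ 2.9 11.6]
   -220 75.8 [-7.3 11. ]
   -200 76.2 [-13.1  11.1]
   -180 75.9 [-14.7  11.2]
   -160 76.5 [-14.5  11.9]
   -140 76.6 [-14.8  11.2]
   -120 75.9 [-14.9  11.9]
   -100 74.8 [-15.1  11.1]
top 29 [[-109.4  -12.7   67.5]
 [ -94.8   12.5   81. ]]
   -100 74.9 [-12.7  12.4]
```

The bar slipped 15 mm in the grip when it caught the plate's edge, so it was riding too low. I'll raise it 5 mm, enter, then lower it and regrip further back for the final push.

Emit:
jog_arm:
  commands:
    - [-1,[0,0.007,-0.05],[0,0,0]]
    - [-1,[0,0,0],[0,0,0]]
    - [-1,[-0.1,0,0],[0,0,0]]
    - [-1,[-0.1,0,0],[0,0,0]]
    - [-1,[-0.1,0,0],[0,0,0]]
    - [-1,[-0.1,0,0],[0,0,0]]
    - [-1,[-0.1,0,0],[0,0,0]]
    - [-1,[-0.08,0,0],[0,0,0]]
    - [-1,[0,0,0],[0,0,0]]
    - [-1,[0,0,0],[0,0,0]]

```text
t: 9.1
ee_pos: [480.1, -64.6, 64.6]
orientation: [-0.101, -3.139, -0.0]
ft_force: [-0.0, -0.0, -2.7]
width: 27.5
grasp_force: 30.0
```

```bash
cat >> h.py <<'E'
c=np.array([625,-74.5]); t=np.radians(-3.7); u=np.array([np.cos(t),np.sin(t)]); n=np.array([-u[1],u[0]])
def loc():
    o=get_obs(); e=o['ee_pos'][:2]-c; print('t',round(o['t'],2),'tcp local',(e@u).round(1),(e@n).round(1),'z',o['ee_pos'][2].round(1),'F',o['ft_force'].round(1),'w',round(o['width'],1),'g',round(o['grasp_force'],1), 'tool', R.from_rotvec(o['orientation']).as_matrix()[:,2].round(4))
def bar():
    I,P,K,M=grab('wrist'); hsv=cv2.cvtColor(I,cv2.COLOR_BGR2HSV)
    d=P[...,:2]-c; X=np.stack([d@u,d@n],-1)
    m=(hsv[...,1]<50)&(hsv[...,2]>120)&(P[...,2]>64)&(P[...,2]<95)&(abs(X[...,1])<22)&(X[...,0]<-20)&(X[...,0]>-330)
    nn,l,s,_=cv2.connectedComponentsWithStats(m.astype(np.uint8)); m=l==1+np.argmax(s[1:,4])
    q=np.column_stack([X[m],P[...,2][m]]); print('bar x,y,z',np.percentile(q,[1,99],axis=0).round(1).tolist(),'slope',np.polyfit(q[:,0],q[:,2],1).round(4),'yaw',np.polyfit(q[:,0],q[:,1],1)[0].round(4))
    return I,P
E
python3 -c "
from h import *
loc(); bar()"
```

```text
t 9.1 tcp local -145.2 0.5 z 64.6 F [-0.  -0.  -2.7] w 27.5 g 30.0 tool [-8.e-04  1.e-04 -1.e+00]
bar x,y,z [[-198.9, -14.1, 69.5], [-120.4, 13.2, 83.3]] slope [1.66000e-02 8.42868e+01] yaw -0.0024
```

Emit:
jog_arm:
  commands:
    - [-1,[0,0,0.025],[0,0,0]]
    - [-1,[0,0,0.015],[0,0,0]]
    - [-1,[-0.1,0,0],[0,0,0]]
    - [-1,[-0.1,0,0],[0,0,0]]
    - [-1,[-0.1,0,0],[0,0,0]]
    - [-1,[-0.1,0,0],[0,0,0]]
    - [-1,[-0.1,0,0],[0,0,0]]
    - [-1,[-0.1,0,0],[0,0,0]]
    - [-1,[0,0,0],[0,0,0]]
    - [-1,[0,0,0],[0,0,0]]

```text
t: 10.15
ee_pos: [540.1, -68.5, 60.6]
orientation: [-0.101, -3.139, -0.0]
ft_force: [-0.5, 0.6, -3.4]
width: 27.6
grasp_force: 30.0
```

```bash
python3 -c "
from h import *
loc(); bar()"
```

```text
t 10.15 tcp local -85.1 0.5 z 60.6 F [-0.5  0.6 -3.4] w 27.6 g 30.0 tool [-7.e-04  1.e-04 -1.e+00]
bar x,y,z [[-138.7, -14.1, 68.7], [-60.4, 13.2, 79.3]] slope [1.16000e-02 7.88453e+01] yaw -0.0021
```

Emit:
jog_arm:
  commands:
    - [-1,[-0.1,0,0],[0,0,0]]
    - [-1,[0,0,0.015],[0,0,0]]
    - [-1,[0,0,0.01],[0,0,0]]
    - [-1,[0,0,0.005],[0,0,0]]
    - [-1,[0,0,0],[0,0,0]]
    - [-1,[0,0,0],[0,0,0]]

```text
t: 10.8
ee_pos: [550.0, -69.2, 57.8]
orientation: [-0.101, -3.14, -0.0]
ft_force: [0.2, -0.4, -2.2]
width: 27.9
grasp_force: 30.0
```

```bash
python3 -c "
from h import *
loc()"
```

```text
t 10.8 tcp local -75.2 0.5 z 57.8 F [ 0.2 -0.4 -2.2] w 27.9 g 30.0 tool [-2.e-04  0.e+00 -1.e+00]
```

Emit:
jog_arm:
  commands:
    - [-0.1,[0,0,0],[0,0,0]]
    - [-0.1,[0,0,0],[0,0,0]]
    - [-0.1,[0,0,0],[0,0,0]]
    - [-0.1,[0.14,0,0],[0,0,0]]
    - [-0.1,[0.14,0,0],[0,0,0]]
    - [-0.1,[0,0,0],[0,0,0]]

```text
t: 11.4
ee_pos: [520.5, -67.2, 57.7]
orientation: [-0.101, -3.138, -0.0]
ft_force: [-0.9, -0.8, -0.6]
width: 39.2
grasp_force: 0.0
```

```bash
python3 -c "
from h import *
loc(); bar()"
```

```text
t 11.4 tcp local -104.7 0.5 z 57.7 F [-0.9 -0.8 -0.6] w 39.2 g 0.0 tool [-2.e-03  3.e-04 -1.e+00]
bar x,y,z [[-129.0, -14.1, 65.8], [-79.3, 13.1, 76.0]] slope [3.38000e-02 7.79251e+01] yaw -0.0048
```

Emit:
jog_arm:
  commands:
    - [-1,[0,0,0],[0,0,0]]
    - [-1,[0,0,0],[0,0,0]]
    - [-1,[0,0,0],[0,0,0]]
    - [-1,[0,0,0],[0,0,0]]
    - [-1,[-0.03,0,0],[0,0,0]]
    - [-1,[-0.03,0,0],[0,0,0]]
    - [-1,[-0.03,0,0],[0,0,0]]
    - [-1,[-0.01,0,0],[0,0,0]]
    - [-1,[0,0,0],[0,0,0]]

```text
t: 12.35
ee_pos: [532.5, -68.1, 57.8]
orientation: [0.101, 3.14, -0.0]
ft_force: [-2.8, 0.5, 3.2]
width: 27.6
grasp_force: 30.0
```

```bash
python3 -c "
from h import *
loc(); bar()"
```

```text
t 12.35 tcp local -92.7 0.5 z 57.8 F [-2.8  0.5  3.2] w 27.6 g 30.0 tool [ 2.e-04 -0.e+00 -1.e+00]
bar x,y,z [[-119.7, -14.3, 65.9], [-67.2, 13.2, 75.9]] slope [3.21000e-02 7.72376e+01] yaw -0.0009
```

Emit:
jog_arm:
  commands:
    - [-1,[-0.01,0,0],[0,0,0]]
    - [-1,[-0.01,0,0],[0,0,0]]
    - [-1,[-0.01,0,0],[0,0,0]]
    - [-1,[0,0,0],[0,0,0]]

```text
t: 12.8
ee_pos: [535.4, -68.3, 57.8]
orientation: [0.101, 3.14, -0.0]
ft_force: [-2.7, -0.1, 2.2]
width: 27.8
grasp_force: 30.0
```

Emit:
jog_arm:
  commands:
    - [-1,[-0.01,0,0],[0,0,0]]
    - [-1,[0,0,0],[0,0,0]]

```text
t: 13.0
ee_pos: [536.4, -68.3, 57.8]
orientation: [0.101, 3.14, 0.0]
ft_force: [-3.0, 0.6, 4.3]
width: 27.6
grasp_force: 30.0
```

Emit:
jog_arm:
  commands:
    - [-1,[-0.01,0,0],[0,0,0]]
    - [-1,[0,0,0],[0,0,0]]

```text
t: 13.2
ee_pos: [536.9, -68.3, 57.8]
orientation: [-0.101, -3.139, -0.0]
ft_force: [-5.3, 0.6, 3.5]
width: 27.7
grasp_force: 30.0
```

Emit:
jog_arm:
  commands:
    - [-1,[-0.005,0,0],[0,0,0]]
    - [-1,[0,0,0],[0,0,0]]

```text
t: 13.4
ee_pos: [536.9, -68.3, 57.7]
orientation: [-0.101, -3.138, -0.0]
ft_force: [-6.9, -0.3, 4.9]
width: 27.9
grasp_force: 30.0
```

```bash
python3 -c "
from h import *
loc(); bar()"
```

```text
t 13.4 tcp local -88.3 0.5 z 57.7 F [-6.9 -0.3  4.9] w 27.9 g 30.0 tool [-1.8e-03  2.0e-04 -1.0e+00]
bar x,y,z [[-115.4, -14.2, 65.6], [-62.9, 13.2, 75.8]] slope [3.17000e-02 7.69127e+01] yaw -0.0014
```

Home: the TCP stopped advancing as the force rose to 7 N, and the bar's rear end is at -115.4 against the required -115. I'll release, back off, and go up to look at the knob from near.

Emit:
jog_arm:
  commands:
    - [0,[0,0,0],[0,0,0]]
    - [0,[0,0,0],[0,0,0]]
    - [0,[0,0,0],[0,0,0]]
    - [0.2,[0.3,0,0],[0,0,0]]
    - [0.2,[0.3,0,-0.1],[0,0,0]]
    - [0.2,[0,0,-0.4],[0,0,0]]
    - [0.2,[0,0,-0.45],[0,0,0]]
    - [0.2,[0,0,-0.45],[0,0,0]]
    - [0.2,[0,0,-0.45],[0,0,0]]
    - [0.2,[0,0,-0.45],[0,0,0]]

```text
t: 14.45
ee_pos: [477.9, -64.5, 290.0]
orientation: [0.101, 3.139, -0.0]
ft_force: [0.1, 0.6, 0.1]
width: 52.8
grasp_force: 0.0
```

Run:
```python
from h import *
loc(); I,P,K,M=grab('wrist'); cv2.imwrite('pics/w4.png',I)
go(740,-82,300,176.3)
I,P,K,M=grab('scene'); cv2.imwrite('pics/s4.png',cv2.resize(I[200:310,200:320],None,fx=5,fy=5,interpolation=cv2.INTER_CUBIC))
```

```text
t 14.45 tcp local -147.4 0.5 z 290.0 F [0.1 0.6 0.1] w 52.8 g 0.0 tool [ 1.3e-03 -2.0e-04 -1.0e+00]
t 14.5 pos [481.7 -65.1 297.2] yaw 176.31 shift/100 [-2.589 -0.003  0.004] turn/45 [-0.001  0.016  0.   ] F [ 2.2 -1.2  5.3] w 52.9 g 0.0
```

View pics/s4.png

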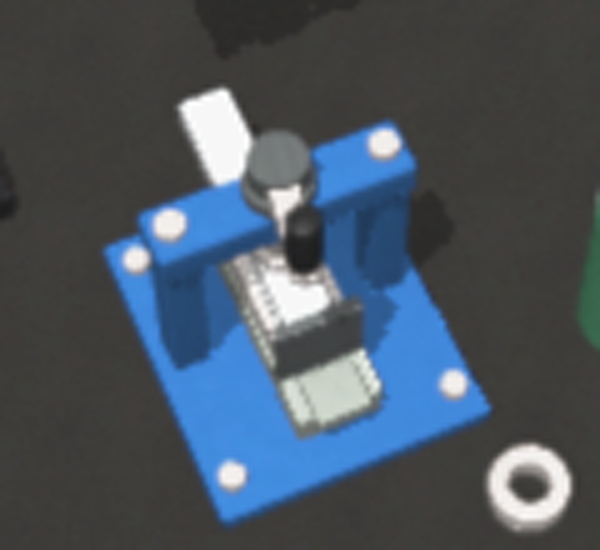

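View pics/w4.png

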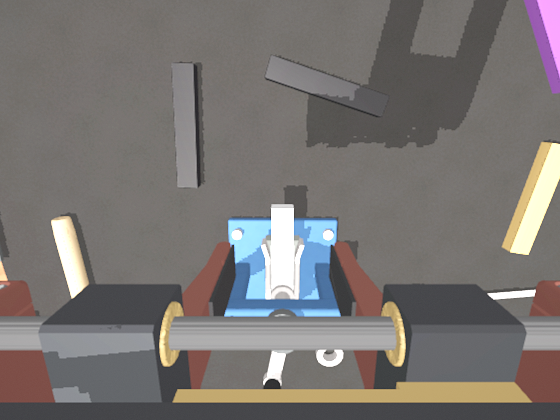

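The scene crop shows the bar in the rails against the dark stop (crop 320,335), the knob at (303,240) and no red visible. The wrist view shows the bar straight in the clamp at (284,250) and the knob at (272,383). Next I'll go over the knob.

Emit:
jog_arm:
  commands:
    - [0.2,[-0.4,0,0],[0,0,0]]
    - [0.2,[-0.4,0,0],[0,0,0]]
    - [0.2,[-0.4,0,0],[0,0,0]]
    - [0.2,[-0.4,0,0],[0,0,0]]
    - [0.2,[-0.4,0,0],[0,0,0]]
    - [0.2,[-0.4,0,0],[0,0,0]]
    - [0.2,[-0.2,0,0],[0,0,0]]
    - [0.2,[0,0,0],[0,0,0]]
    - [0.2,[0,0,0],[0,0,0]]

```text
t: 15.45
ee_pos: [736.6, -81.2, 286.1]
orientation: [-0.101, -3.138, -0.0]
ft_force: [-0.1, -0.8, 0.7]
width: 52.4
grasp_force: 0.0
```

Run:
```python
from h import *
loc(); I,P,K,M=grab('wrist'); cv2.imwrite('pics/w5.png',I)
d=P[...,:2]-c; r=np.hypot(d[...,0],d[...,1])
for z0,z1 in((148,165),(165,178),(205,222)):
    m=(r<85)&(P[...,2]>z0)&(P[...,2]<z1); q=P[m]; print(z0,m.sum())
    if m.sum()>20: cc,rr=cv2.minEnclosingCircle(q[:,:2].astype(np.float32)); print(q.mean(0).round(1),np.median(q[:,2]),'circ',cc,rr, 'rect',cv2.minAreaRect(q[:,:2].astype(np.float32)))
hsv=cv2.cvtColor(I,cv2.COLOR_BGR2HSV)
m=(hsv[...,0]>95)&(hsv[...,0]<125)&(hsv[...,1]>120)&(P[...,2]>138)&(P[...,2]<152)&(r<90)
print('bridge',m.sum(),cv2.minAreaRect(P[m][:,:2].astype(np.float32)))
I,P,K,M=grab('scene'); hsv=cv2.cvtColor(I,cv2.COLOR_BGR2HSV)[200:310,200:320]
print('red',((hsv[...,1]>120)&((hsv[...,0]<8)|(hsv[...,0]>172))&(hsv[...,2]>60)).sum())
```

```text
t 15.45 tcp local 111.8 0.5 z 286.1 F [-0.1 -0.8  0.7] w 52.4 g 0.0 tool [-2.3e-03  3.0e-04 -1.0e+00]
148 829
[626.7 -74.8 152.5] 151.36780691107185 circ (625.0779418945312, -75.27654266357422) 67.77310180664062 rect ((627.3593139648438, -75.37760162353516), (135.54537963867188, 32.77145004272461), 87.46331787109375)
165 2258
[636.1 -78.  173.2] 174.23845744733282 circ (645.0587158203125, -75.67880249023438) 36.651611328125 rect ((642.128173828125, -82.25100708007812), (33.41436004638672, 71.3089599609375), 68.0369873046875)
205 538
[682.3 -89.6 213.6] 213.88057038937134 circ (682.7543334960938, -89.6971206665039) 9.722213745117188 rect ((682.5570678710938, -89.95018005371094), (18.50470733642578, 18.867061614990234), 85.99324035644531)
bridge 4198 ((624.6192626953125, -74.9012451171875), (145.48374938964844, 33.777137756347656), 86.26510620117188)
red 492
```

View pics/w5.png

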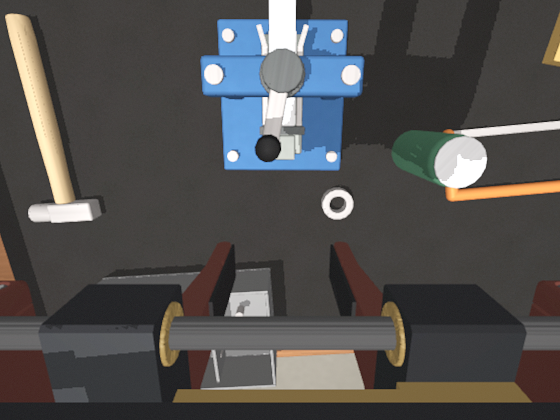

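The wrist view shows the knob at (267,148), the hub at (282,72) and the arm between them. The radius measures 59.8 and the top about 214, both as specified. Moving over the knob.

Emit:
jog_arm:
  commands:
    - [0.2,[0.27,-0.05,0],[0,0,0]]
    - [0.2,[0.265,-0.06,0],[0,0,0]]
    - [0.2,[0,0,0.2],[0,0,0]]
    - [0.2,[0,0,0.2],[0,0,0]]
    - [0.2,[0,0,0.1],[0,0,0]]
    - [0.2,[0,0,0],[0,0,0]]
    - [0.2,[0,0,0],[0,0,0]]

```text
t: 16.25
ee_pos: [683.3, -88.8, 238.5]
orientation: [0.101, 3.139, -0.0]
ft_force: [0.2, -0.3, -0.5]
width: 52.7
grasp_force: 0.0
```

Run:
```python
from h import *
go(682.5,-88.6,180,176.3)
```

```text
t 16.25 pos [683.3 -88.8 238.5] yaw 176.31 shift/100 [0.009 0.002 0.585] turn/45 [-0.     0.001  0.   ] F [ 0.2 -0.3 -0.5] w 52.7 g 0.0
```

Emit:
jog_arm:
  commands:
    - [0.2,[0.01,0,0.2],[0,0,0]]
    - [0.2,[0,0,0.2],[0,0,0]]
    - [0.2,[0,0,0.12],[0,0,0]]
    - [0.2,[0,0,0.06],[0,0,0]]
    - [0.2,[0,0,0],[0,0,0]]
    - [-1,[0,0,0],[0,0,0]]
    - [-1,[0,0,0],[0,0,0]]
    - [-1,[0,0,0],[0,0,0]]
    - [-1,[0,0,0],[0,0,0]]
    - [-1,[0,0,0],[0,0,0]]

```text
t: 17.25
ee_pos: [682.5, -88.8, 180.2]
orientation: [0.101, 3.139, -0.0]
ft_force: [-0.0, -0.3, 1.8]
width: 19.6
grasp_force: 30.0
```

```bash
cat >> h.py <<'E'
AX=np.array([624.6,-73.8])
def chk(step=0.14,nrow=10,f=1.0):
    o=get_obs(); p=o['ee_pos'][:2]-AX; a=np.arctan2(p[1],p[0])
    d=get_image('scene'); I=d['image']; K=np.array(d['intrinsics']); Rm=np.array(d['orientation']); e=np.array(d['eye'])
    uv=[]
    for lx,ly,z in((76,-16,24),(76,16,24),(100,16,24),(100,-16,24),(76,-16,42),(76,16,42),(100,16,42),(100,-16,42)):
        w=np.r_[c+lx*u+ly*n,z]; q=K@(Rm.T@(w-e)); uv.append(q[:2]/q[2])
    x0,y0=np.floor(np.min(uv,0)).astype(int); x1,y1=np.ceil(np.max(uv,0)).astype(int)
    B=I[y0:y1,x0:x1]; h=cv2.cvtColor(B,cv2.COLOR_BGR2HSV)
    red=((h[...,1]>130)&((h[...,0]<8)|(h[...,0]>172))&(h[...,2]>60)).sum()
    print('t',round(o['t'],2),'ang',np.degrees(a).round(1),'r',np.hypot(*p).round(1),'z',o['ee_pos'][2].round(1),'F',o['ft_force'].round(1),'w',round(o['width'],1),'g',round(o['grasp_force']),'RED',red,(x0,x1,y0,y1))
    m=R.from_rotvec(o['orientation']).as_matrix(); prev=o['ee_pos'][:2].copy(); rows=[]
    for k in range(nrow):
        b=a-step*(k+1); tgt=AX+60*np.array([np.cos(b),np.sin(b)]); s=m[:2,:2].T@(tgt-prev)/100; prev=tgt; rows.append([-1,[round(s[0],3),round(s[1],3),0],[0,0,0]])
    print(rows); return I
E
python3 - <<'E'
from h import *
I=chk()
E
```

```text
Traceback (most recent call last):
  File "h.py", line 41, in chk
    w=np.r_[c+lx*u+ly*n,z]; q=K@(Rm.T@(w-e)); uv.append(q[:2]/q[2])
                              ~^^~~~~~~~~~~~
ValueError: matmul: Input operand 1 does not have enough dimensions (has 0, gufunc core with signature (n?,k),(k,m?)->(n?,m?) requires 1)
```

```bash
sed -i "s/d=get_image('scene'); I=d\['image'\].*/I,_,K,M=grab('scene'); Rm=M[:3,:3]; e=M[:3,3]/" h.py
python3 - <<'E'
from h import *
I=chk(0.15)
E
```

```text
t 17.3 ang -14.5 r 59.8 z 180.2 F [ 0.9 -0.6  1.7] w 19.8 g 30 RED 0 (np.int64(261), np.int64(277), np.int64(277), np.int64(292))
[[-1, [np.float64(0.021), np.float64(-0.087), 0], [0, 0, 0]], [-1, [np.float64(0.036), np.float64(-0.082), 0], [0, 0, 0]], [-1, [np.float64(0.048), np.float64(-0.076), 0], [0, 0, 0]], [-1, [np.float64(0.059), np.float64(-0.068), 0], [0, 0, 0]], [-1, [np.float64(0.068), np.float64(-0.058), 0], [0, 0, 0]], [-1, [np.float64(0.076), np.float64(-0.048), 0], [0, 0, 0]], [-1, [np.float64(0.083), np.float64(-0.036), 0], [0, 0, 0]], [-1, [np.float64(0.087), np.float64(-0.023), 0], [0, 0, 0]], [-1, [np.float64(0.089), np.float64(-0.01), 0], [0, 0, 0]], [-1, [np.float64(0.09), np.float64(0.004), 0], [0, 0, 0]]]
```

Emit:
jog_arm:
  commands:
    - [-1,[0.021,-0.087,0],[0,0,0]]
    - [-1,[0.036,-0.082,0],[0,0,0]]
    - [-1,[0.048,-0.076,0],[0,0,0]]
    - [-1,[0.059,-0.068,0],[0,0,0]]
    - [-1,[0.068,-0.058,0],[0,0,0]]
    - [-1,[0.076,-0.048,0],[0,0,0]]
    - [-1,[0.083,-0.036,0],[0,0,0]]
    - [-1,[0.087,-0.023,0],[0,0,0]]
    - [-1,[0.089,-0.01,0],[0,0,0]]
    - [-1,[0.09,0.004,0],[0,0,0]]

```text
t: 18.35
ee_pos: [613.9, -133.2, 180.2]
orientation: [0.102, 3.137, -0.0]
ft_force: [6.6, 5.0, 0.4]
width: 19.8
grasp_force: 30.0
```

```bash
sed -i "s/round(s\[0\],3),round(s\[1\],3)/round(float(s[0]),3),round(float(s[1]),3)/" h.py
python3 - <<'E'
from h import *
I=chk(0.15)
E
```

```text
t 18.35 ang -100.2 r 60.4 z 180.2 F [6.6 5.  0.4] w 19.8 g 30 RED 0 (np.int64(261), np.int64(277), np.int64(277), np.int64(292))
[[-1, [0.088, 0.021, 0], [0, 0, 0]], [-1, [0.085, 0.03, 0], [0, 0, 0]], [-1, [0.079, 0.042, 0], [0, 0, 0]], [-1, [0.072, 0.054, 0], [0, 0, 0]], [-1, [0.063, 0.064, 0], [0, 0, 0]], [-1, [0.053, 0.073, 0], [0, 0, 0]], [-1, [0.042, 0.08, 0], [0, 0, 0]], [-1, [0.029, 0.085, 0], [0, 0, 0]], [-1, [0.016, 0.088, 0], [0, 0, 0]], [-1, [0.003, 0.09, 0], [0, 0, 0]]]
```

Emit:
jog_arm:
  commands:
    - [-1,[0.088,0.021,0],[0,0,0]]
    - [-1,[0.085,0.03,0],[0,0,0]]
    - [-1,[0.079,0.042,0],[0,0,0]]
    - [-1,[0.072,0.054,0],[0,0,0]]
    - [-1,[0.063,0.064,0],[0,0,0]]
    - [-1,[0.053,0.073,0],[0,0,0]]
    - [-1,[0.042,0.08,0],[0,0,0]]
    - [-1,[0.029,0.085,0],[0,0,0]]
    - [-1,[0.016,0.088,0],[0,0,0]]
    - [-1,[0.003,0.09,0],[0,0,0]]

```text
t: 19.4
ee_pos: [564.6, -66.7, 180.1]
orientation: [0.101, 3.14, -0.001]
ft_force: [2.7, -5.8, 3.4]
width: 20.1
grasp_force: 30.0
```

Run:
```python
from h import *
I=chk(0.14)
```

```text
t 19.4 ang 173.3 r 60.4 z 180.1 F [ 2.7 -5.8  3.4] w 20.1 g 30 RED 0 (np.int64(261), np.int64(277), np.int64(277), np.int64(292))
[[-1, [-0.014, 0.083, 0], [0, 0, 0]], [-1, [-0.022, 0.081, 0], [0, 0, 0]], [-1, [-0.033, 0.077, 0], [0, 0, 0]], [-1, [-0.043, 0.072, 0], [0, 0, 0]], [-1, [-0.053, 0.065, 0], [0, 0, 0]], [-1, [-0.062, 0.057, 0], [0, 0, 0]], [-1, [-0.069, 0.048, 0], [0, 0, 0]], [-1, [-0.075, 0.038, 0], [0, 0, 0]], [-1, [-0.079, 0.027, 0], [0, 0, 0]], [-1, [-0.082, 0.016, 0], [0, 0, 0]]]
```

Emit:
jog_arm:
  commands:
    - [-1,[-0.014,0.083,0],[0,0,0]]
    - [-1,[-0.022,0.081,0],[0,0,0]]
    - [-1,[-0.033,0.077,0],[0,0,0]]
    - [-1,[-0.043,0.072,0],[0,0,0]]
    - [-1,[-0.053,0.065,0],[0,0,0]]
    - [-1,[-0.062,0.057,0],[0,0,0]]
    - [-1,[-0.069,0.048,0],[0,0,0]]
    - [-1,[-0.075,0.038,0],[0,0,0]]
    - [-1,[-0.079,0.027,0],[0,0,0]]
    - [-1,[-0.082,0.016,0],[0,0,0]]

```text
t: 20.45
ee_pos: [620.4, -13.9, 180.0]
orientation: [-0.1, -3.137, 0.001]
ft_force: [-4.5, -5.6, 9.6]
width: 19.7
grasp_force: 30.0
```

Run:
```python
from h import *
I=chk(0.1,4); cv2.imwrite('pics/s6.png',cv2.resize(I[200:310,200:320],None,fx=5,fy=5,interpolation=cv2.INTER_CUBIC))
```

```text
t 20.45 ang 94.1 r 60.0 z 180.0 F [-4.5 -5.6  9.6] w 19.7 g 30 RED 0 (np.int64(261), np.int64(277), np.int64(277), np.int64(292))
[[-1, [-0.06, 0.005, 0], [0, 0, 0]], [-1, [-0.06, -0.001, 0], [0, 0, 0]], [-1, [-0.06, -0.007, 0], [0, 0, 0]], [-1, [-0.059, -0.013, 0], [0, 0, 0]]]
```

View pics/s6.png

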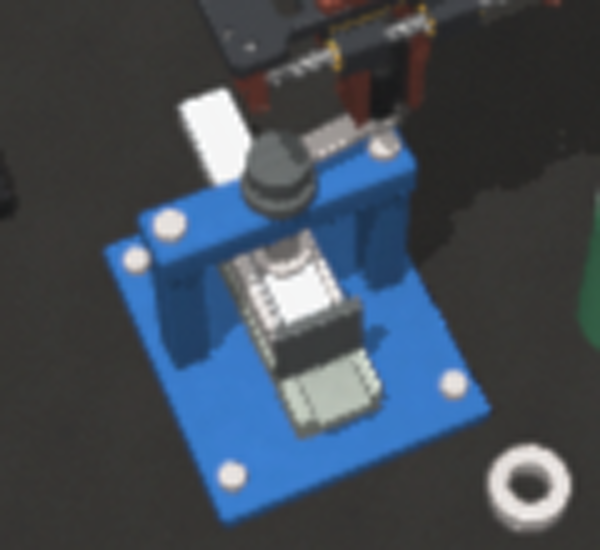

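The scene crop shows the ram foot just above the bar and a clear view of the tab area around (345,425), with no red. I'll continue in small steps.

Emit:
jog_arm:
  commands:
    - [-1,[-0.06,0.005,0],[0,0,0]]
    - [-1,[-0.06,-0.001,0],[0,0,0]]
    - [-1,[-0.06,-0.007,0],[0,0,0]]
    - [-1,[-0.059,-0.013,0],[0,0,0]]

```text
t: 20.9
ee_pos: [643.6, -17.0, 179.9]
orientation: [-0.1, -3.136, 0.001]
ft_force: [-6.8, -2.2, 10.9]
width: 19.7
grasp_force: 30.0
```

Run:
```python
from h import *
I=chk(0.1,4)
```

```text
t 20.9 ang 71.5 r 59.9 z 179.9 F [-6.8 -2.2 10.9] w 19.7 g 30 RED 0 (np.int64(261), np.int64(277), np.int64(277), np.int64(292))
[[-1, [-0.057, -0.017, 0], [0, 0, 0]], [-1, [-0.055, -0.024, 0], [0, 0, 0]], [-1, [-0.052, -0.029, 0], [0, 0, 0]], [-1, [-0.049, -0.034, 0], [0, 0, 0]]]
```

Emit:
jog_arm:
  commands:
    - [-1,[-0.057,-0.017,0],[0,0,0]]
    - [-1,[-0.055,-0.024,0],[0,0,0]]
    - [-1,[-0.052,-0.029,0],[0,0,0]]
    - [-1,[-0.049,-0.034,0],[0,0,0]]

```text
t: 21.35
ee_pos: [663.8, -28.5, 179.9]
orientation: [-0.1, -3.135, -0.0]
ft_force: [-7.4, -1.7, 11.9]
width: 19.8
grasp_force: 30.0
```

Run:
```python
from h import *
I=chk(0.1,4)
```

```text
t 21.35 ang 49.1 r 59.9 z 179.9 F [-7.4 -1.7 11.9] w 19.8 g 30 RED 0 (np.int64(261), np.int64(277), np.int64(277), np.int64(292))
[[-1, [-0.047, -0.038, 0], [0, 0, 0]], [-1, [-0.042, -0.043, 0], [0, 0, 0]], [-1, [-0.037, -0.047, 0], [0, 0, 0]], [-1, [-0.032, -0.05, 0], [0, 0, 0]]]
```

Emit:
jog_arm:
  commands:
    - [-1,[-0.047,-0.038,0],[0,0,0]]
    - [-1,[-0.042,-0.043,0],[0,0,0]]
    - [-1,[-0.037,-0.047,0],[0,0,0]]
    - [-1,[-0.032,-0.05,0],[0,0,0]]

```text
t: 21.8
ee_pos: [678.0, -46.7, 179.9]
orientation: [-0.1, -3.134, -0.002]
ft_force: [-9.2, 0.9, 12.2]
width: 20.1
grasp_force: 30.0
```

Run:
```python
from h import *
I=chk(0.1,4)
```

```text
t 21.8 ang 26.9 r 59.9 z 179.9 F [-9.2  0.9 12.2] w 20.1 g 30 RED 0 (np.int64(261), np.int64(277), np.int64(277), np.int64(292))
[[-1, [-0.029, -0.052, 0], [0, 0, 0]], [-1, [-0.022, -0.056, 0], [0, 0, 0]], [-1, [-0.017, -0.058, 0], [0, 0, 0]], [-1, [-0.011, -0.059, 0], [0, 0, 0]]]
```

Emit:
jog_arm:
  commands:
    - [-1,[-0.02,-0.052,-0.005],[0,0,0]]
    - [-1,[-0.017,-0.056,-0.005],[0,0,0]]
    - [-1,[-0.017,-0.058,0],[0,0,0]]
    - [-1,[-0.011,-0.059,0],[0,0,0]]

```text
t: 22.25
ee_pos: [684.0, -68.4, 180.1]
orientation: [-0.1, -3.136, -0.005]
ft_force: [-1.7, 4.2, 3.7]
width: 20.2
grasp_force: 30.0
```

Run:
```python
from h import *
I=chk(0.1,4)
```

```text
t 22.25 ang 5.2 r 59.7 z 180.1 F [-1.7  4.2  3.7] w 20.2 g 30 RED 0 (np.int64(261), np.int64(277), np.int64(277), np.int64(292))
[[-1, [-0.009, -0.059, 0], [0, 0, 0]], [-1, [-0.0, -0.06, 0], [0, 0, 0]], [-1, [0.006, -0.06, 0], [0, 0, 0]], [-1, [0.012, -0.059, 0], [0, 0, 0]]]
```

Emit:
jog_arm:
  commands:
    - [-1,[-0.005,-0.059,0],[0,0,0]]
    - [-1,[0,-0.06,0],[0,0,0]]
    - [-1,[0.006,-0.06,0],[0,0,0]]
    - [-1,[0.012,-0.059,0],[0,0,0]]

```text
t: 22.7
ee_pos: [681.6, -92.1, 180.1]
orientation: [-0.101, -3.137, -0.005]
ft_force: [-2.7, 6.0, 4.0]
width: 19.6
grasp_force: 30.0
```

Run:
```python
from h import *
I=chk(0.1,4)
```

```text
t 22.7 ang -17.8 r 59.8 z 180.1 F [-2.7  6.   4. ] w 19.6 g 30 RED 0 (np.int64(261), np.int64(277), np.int64(277), np.int64(292))
[[-1, [0.016, -0.058, 0], [0, 0, 0]], [-1, [0.023, -0.055, 0], [0, 0, 0]], [-1, [0.029, -0.053, 0], [0, 0, 0]], [-1, [0.034, -0.05, 0], [0, 0, 0]]]
```

Emit:
jog_arm:
  commands:
    - [-1,[0.016,-0.058,0],[0,0,0]]
    - [-1,[0.023,-0.055,0],[0,0,0]]
    - [-1,[0.029,-0.053,0],[0,0,0]]
    - [-1,[0.034,-0.05,0],[0,0,0]]

```text
t: 23.15
ee_pos: [670.3, -112.7, 180.1]
orientation: [-0.101, -3.138, -0.005]
ft_force: [-0.8, 8.6, 3.5]
width: 19.9
grasp_force: 30.0
```

Run:
```python
from h import *
I=chk(0.1,4)
```

```text
t 23.15 ang -40.4 r 60.0 z 180.1 F [-0.8  8.6  3.5] w 19.9 g 30 RED 0 (np.int64(261), np.int64(277), np.int64(277), np.int64(292))
[[-1, [0.038, -0.046, 0], [0, 0, 0]], [-1, [0.043, -0.042, 0], [0, 0, 0]], [-1, [0.047, -0.038, 0], [0, 0, 0]], [-1, [0.05, -0.033, 0], [0, 0, 0]]]
```

Emit:
jog_arm:
  commands:
    - [-1,[0.042,-0.043,0],[0,0,0]]
    - [-1,[0.043,-0.042,0],[0,0,0]]
    - [-1,[0.047,-0.038,0],[0,0,0]]
    - [-1,[0.05,-0.033,0],[0,0,0]]

```text
t: 23.6
ee_pos: [652.0, -127.3, 180.2]
orientation: [0.101, 3.14, 0.005]
ft_force: [3.3, 6.7, -0.1]
width: 20.1
grasp_force: 30.0
```

Run:
```python
from h import *
I=chk(0.1,4)
```

```text
t 23.6 ang -62.8 r 60.1 z 180.2 F [ 3.3  6.7 -0.1] w 20.1 g 30 RED 34 (np.int64(261), np.int64(277), np.int64(277), np.int64(292))
[[-1, [0.054, -0.027, 0], [0, 0, 0]], [-1, [0.056, -0.023, 0], [0, 0, 0]], [-1, [0.057, -0.017, 0], [0, 0, 0]], [-1, [0.059, -0.011, 0], [0, 0, 0]]]
```

Red is showing (34 px where there were 0), so the tab is out. I'll stop here, open gently and lift away.

Emit:
jog_arm:
  commands:
    - [-1,[0,0,0],[0,0,0]]
    - [-0.2,[0,0,0],[0,0,0]]
    - [-0.2,[0,0,0],[0,0,0]]
    - [-0.2,[0,0,0],[0,0,0]]
    - [-0.2,[0,0,-0.1],[0,0,0]]
    - [-0.2,[0,0,-0.3],[0,0,0]]
    - [-0.2,[0,0,-0.4],[0,0,0]]
    - [-0.2,[0,0,-0.3],[0,0,0]]
    - [-0.2,[0,0,0],[0,0,0]]
    - [-0.2,[0,0,0],[0,0,0]]

```text
t: 24.65
ee_pos: [652.1, -129.7, 292.0]
orientation: [0.101, 3.138, -0.001]
ft_force: [-0.4, 0.9, 0.2]
width: 35.5
grasp_force: 0.0
```

Run:
```python
from h import *
I=chk(0.1,1); cv2.imwrite('pics/s9.png',cv2.resize(I[200:310,200:320],None,fx=5,fy=5,interpolation=cv2.INTER_CUBIC))
```

```text
t 24.65 ang -63.8 r 62.3 z 292.0 F [-0.4  0.9  0.2] w 35.5 g 0 RED 34 (np.int64(261), np.int64(277), np.int64(277), np.int64(292))
[[-1, [0.065, -0.008, 0], [0, 0, 0]]]
```

View pics/s9.png

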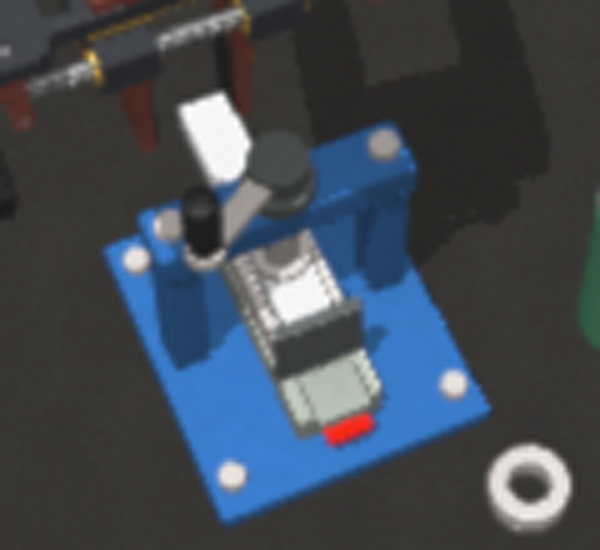

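The crop shows the red tab out at (350,430), the ram on the bar, the knob free at (202,225) and the gripper clear of everything. Handing in.

```bash
python3 -c "
from workcell import close_job
print(close_job())"
```

```text
the job is handed in; nothing more can be done
None
```

The job is handed in: the aluminium bar is home against the stop and clamped, the red tab is out, cranking stopped within 0.4 rad of the jump, and the gripper is clear of everything; the verdict was not shown to me.

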